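# Hold a machined block home in a corner fixture

### The job

Pick the rectangular machined block out of the grey parts tray, where it lies among round bushes, and set it upright and flat on the plate of the corner fixture. Slide it into the corner so that its long side lies flush against the long fence and its end flush against the short fence, and finish still holding it there, pressed firmly against both fences at once: do not let go. Leave the bushes in the tray.

Things in the scene. Friction and masses are not known exactly. Their poses are not given: they have to be found in the camera images.
- block_center (a point): Centre, half-way up, of the target: aluminium block, 38 mm (its x) by 60 mm (its y) by 50 mm tall (z up), 0.2 to 0.45 kg, standing upright in one of three places in the tray, the bushes in the others. Long sides flat over the full height: grip across the 38 mm from above. Top 12 mm stepped in at the ends to 42 mm long, two dark screw holes on top. A half turn about z changes nothing.
- block: The same block; origin at the centre of its underside, axes as above.
- parts_tray: Grey open tray, 270 mm (its x) by 145 mm (its y), walls 4 mm thick and 24 mm tall, floor 4 mm thick; fixed to the desk. Origin at the centre of its underside, z up. The three part places lie about 75 mm apart along its x.
- bush_a_center (a point): Centre of a round turned bush, 36 mm across and 36 mm tall, standing in the tray. Stays in the tray.
- bush_b_center (a point): Centre of the second, identical bush in the tray. Stays in the tray.
- corner (a point): Point at the level of the plate top, 10 mm above the desk, where the two fence faces would meet (a gap is there). Axes: +x squarely into the long fence, -y squarely into the short fence, z up. Block home: axes parallel to these, centre at (-19, +30, +25) mm here. One finger then stands above the long fence: keep fingertips over 12 mm above the plate (18 is good).
- fixture: Dark steel plate, 120x120x10 mm, fixed on the desk and carrying both fences; plate and fences are ground smooth and lightly oiled (slippery, friction about 0.2). Origin at the centre of its underside; the corner lies at (+35, -35, +10) mm from it. Open towards its -x and +y sides.
- fence_long: Long steel fence bar on the plate, fixed: 75 mm along the fixture's y, 14 mm thick, 12 mm tall above the plate; its face towards the block starts 10 mm from the corner point. Origin at the centre of its underside.
- fence_short: Short steel fence bar on the plate, fixed: 44 mm along the fixture's x, 14 mm thick, 12 mm tall; its face starts 12 mm from the corner point. Origin at the centre of its underside.
Things that resemble listed ones, but are neither listed nor needed, are in the scene too. There is more than one size of the block; the job needs the smaller.

How it is judged (in metres and radians):
On the way:
1. the block is lifted clear of the tray in the gripper (height (world z) of block_center above 0.065 m and contact force between block and the fingers above 1 N and contact force between block and parts_tray below 0.01 N), for 0.2 s.
At the end, for the whole second after the job is handed in: Still gripped, the block presses on each fence with over 1.5 N and on the fingers too; it stands on the plate (3 mm), upright (0.06 rad), square to the fences (0.05 rad), centre within 3 mm of home along x and y, at rest; both bushes are in the tray (contact force between block and fence_long above 1.5 N and contact force between block and fence_short above 1.5 N and contact force between block and the fingers above 1.5 N and x of block_center in the frame of corner between -0.022 and -0.016 m and y of block_center in the frame of corner between 0.027 and 0.033 m and z of block_center in the frame of corner between 0.022 and 0.0285 m and angle between block_center's own z axis and vertical below 0.06 rad and angle between the x axis of block_center and the x axis of corner, either way round below 0.05 rad and linear speed of block below 0.01 m/s and x of bush_a_center in the frame of parts_tray between -0.131 and 0.131 m and y of bush_a_center in the frame of parts_tray between -0.068 and 0.068 m and height (world z) of each of bush_a_center, bush_b_center below 0.04 m and x of bush_b_center in the frame of parts_tray between -0.131 and 0.131 m and y of bush_b_center in the frame of parts_tray between -0.068 and 0.068 m); the arm keeps its last pose, push and grip.
It also fails if it takes over 61 s, if anything falls off the work surface, if the arm or the gripper's body presses on something with over 40 N, if the wrist force passes 120 N, or if a joint passes its speed limit or range.

### The arm

A 6-joint arm with a two-finger parallel gripper is mounted at the origin on a cart in front of the work surface, level with it; the furniture and walls round the work are solid. World frame = base frame: x ahead of the robot, y to its left, z up, the work surface at z = 0. Lengths are in m, angles in degrees, forces in N, time in s.
With the tool pointing down it reaches from about 0.375 to 0.925 m from the base axis. Payload 5.7 kg.
Tool frame: the origin (TCP) lies at the very end of the fingers, on their centre line; the grasp point (between the pads) lies bot.tcp_to_grasp behind it (bot.tcp_to_grasp is the distance from the TCP to the grasp point, in m); z points along the fingers, y is the direction in which the jaws open and shut (so a half turn about z gives the same grasp; the last joint's range is limited). The gripper opens to 88 mm and grips with 3 to 60 N. Pads are 20 mm wide; open, the fingers measure 115 mm over their backs; the gripper's body (75 mm by 178 mm) begins 61 mm behind the grasp point.
Start: joints at [-83.829, 20.558, 86.54, -0, 72.909, -6.595], TCP at [0.133, -0.585, 0.223] pointing down, gripper open.
Joint ranges: [-170.27, 170.27], [-57.76, 135], [12.27, 136.19], [-55.21, 235.2], [11.17, 155.16], [-170.74, 170.74]. Speed limits (degrees/s): [136.94, 136.94, 180, 180, 180, 180].

### API

Orientations are given as [roll, pitch, yaw] about the fixed x, y, z axes, in that order (R = Rz(yaw) Ry(pitch) Rx(roll)).
In Python, from bench import readout, viewer, sign_off, bot gives the robot as it stands.
- The arm moves only by the tool apply_moves, never from a script. Its argument "plan" is one flat list of numbers, 7 for each row, row after row: the turn, a rotation vector about the tool's x, y, z in rad, then the shift along the tool's x, y, z in cm, then the finger opening in cm, from 0 to 8.78. In form: [rx, ry, rz, dx, dy, dz, gripper, rx, ry, rz, dx, dy, dz, gripper, ...]. A call has 1 to 5 rows; each row is the pose to reach, as a shift and turn from the pose commanded when the call began, along the tool's axes at that moment; what a row does not reach only later rows make up. A row lasts 1/10 s, in which the tool goes at most 50 mm and 8.59 degrees, less where a joint would pass 70% of its speed; a pose out of reach is approached as far as the arm can. A call with a gripper value outside its range is refused whole. The fingers move at their own pace and stop on an object; "newtons" is the grip in N (left out, the last holds). Time passes only in rows, so rows that repeat a pose let the fingers close. It gives the time, the measured TCP pose, the force and the opening at its end, in the units of the state.
- readout.state(): the state, without advancing time (a new reading comes with each control period).
- viewer.grab_frame(name): name is "scene" or "side" or "wrist"; returns the picture (480x640x3 uint8, red, green, blue); there is no depth.
- viewer.calibration(name): a dict with "fx", "fy", "cx", "cy" (pixels), "R" (3x3) and "t" (3): a world point X has camera coordinates R X + t; the wrist camera has in their place "T_tool_cam" (4x4, takes a point from camera to tool coordinates, whose origin is the TCP and whose axes are the flange's). Camera axes: x right, y down, z forward; pixel columns grow to the right and rows downward; lengths in m; the calibration is good to about 2 mm. A picture is of the moment at which its call begins: read the wrist's pose just before it. calibration takes no time and is no camera call.
- sign_off(): hands the job in, once; it reports no verdict.
The state is a dict: "t": time; "joint_positions": joint angles; "dq": joint speeds; "effort": joint torques, N m; "position": TCP position; "tcp_rot": TCP orientation; "contact_force": force on the tool from outside, world axes, zero at the start; "ft_torque": the same for the moment, N m; "width": finger opening in m.
Only numpy, scipy, OpenCV 4.12 (cv2) and the standard library are available. Lean on these libraries where they do the work, as an engineer would, in place of code of your own. Each camera call takes 0.05 s, during which the arm holds its last target.

## Working session

There is one attempt and no reset: what is moved stays moved. The work goes in short steps, Python scripts to look and compute and a tool call to move; the robot and the scene stay as the last step left them, time stands still between calls to the robot, and variables do not carry over. Pictures are saved under pics/ and viewed, and the job is handed in when it is done.

Besides the shell and the picture viewer there is one more tool, called after "Emit:" as a command line: name --argument value ..., lists and objects as JSON in quotes. apply_moves: Moves the arm, as the interface text tells. Its arguments: {"type":"object","properties":{"plan":{"type":"array","items":{"type":"number"}},"newtons":{"type":"number"}},"required":["plan"]}

```bash
ls; mkdir -p pics; python3 - <<'E'
from bench import readout, viewer, bot
import cv2
print(readout.state()); print(bot.tcp_to_grasp)
for n in ["scene","side","wrist"]:
    im=viewer.grab_frame(n); cv2.imwrite(f"pics/{n}0.png",im[:,:,::-1]); print(n,viewer.calibration(n))
E
```

```text
pics
{'t': 0.0, 'joint_positions': array([-8.38282544e+01,  2.05974977e+01,  8.65980265e+01, -2.11930656e-03,
        7.29090390e+01, -6.59642814e+00]), 'dq': array([-0.07247656,  0.05430326, -0.10764198, -0.06998121, -0.07194327,
        0.01330184]), 'effort': array([ 3.64500222e-03, -5.15354133e+01, -2.70723313e+01,  6.79214182e-02,
        3.48174339e-02, -1.29715354e-04]), 'position': array([ 0.13249152, -0.5844817 ,  0.22182053]), 'tcp_rot': array([-1.79895896e+02, -1.00005452e-02,  1.27687893e+01]), 'contact_force': array([ 0.13564105,  0.87534056, -0.29674052]), 'ft_torque': array([ 0.02835011, -0.03955416, -0.00946695]), 'width': 0.08788627496490023}
0.0187
scene {'fx': 535.6757099223505, 'fy': 535.6757099223505, 'cx': 314.791131059018, 'cy': 243.43665063836886, 'R': array([[-0.77143181, -0.63603286,  0.0188455 ],
       [-0.46147558,  0.53883256, -0.7047693 ],
       [ 0.43810187, -0.5523782 , -0.70918621]]), 't': array([0.45416052, 0.33672398, 1.1549855 ])}
side {'fx': 582.3150616430215, 'fy': 582.3150616430215, 'cx': 306.24201049247165, 'cy': 229.3717616153268, 'R': array([[-0.9521009 , -0.30550591,  0.01303861],
       [-0.2121791 ,  0.62934379, -0.74760045],
       [ 0.22019059, -0.71455758, -0.66402076]]), 't': array([0.55267497, 0.19697064, 1.23079289])}
wrist {'fx': 414.2530742854256, 'fy': 414.2530742854256, 'cx': 322.91227941361234, 'cy': 236.99535887100845, 'T_tool_cam': array([[-3.71835037e-04, -9.62775203e-01, -2.70303108e-01,
         7.45564068e-02],
       [ 9.99999761e-01, -2.00511287e-04, -6.61433953e-04,
        -3.12466463e-04],
       [ 5.82613385e-04, -2.70303289e-01,  9.62775048e-01,
        -1.60488866e-01],
       [ 0.00000000e+00,  0.00000000e+00,  0.00000000e+00,
         1.00000000e+00]])}
```

View pics/scene0.png

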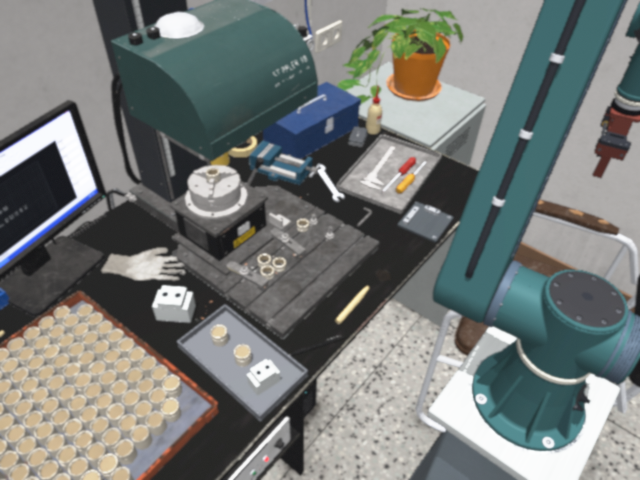

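View pics/side0.png

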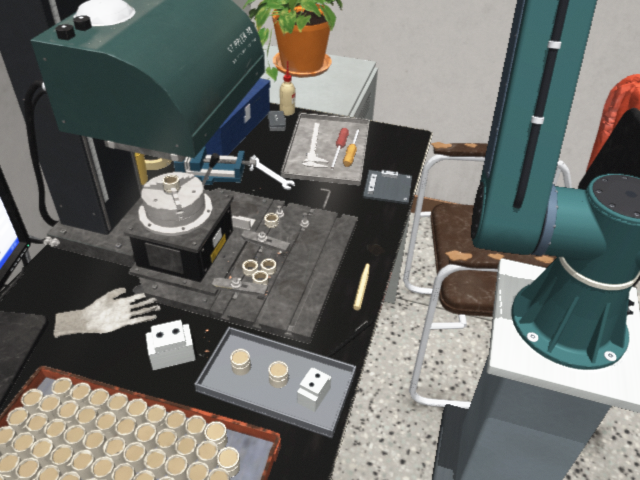

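View pics/wrist0.png

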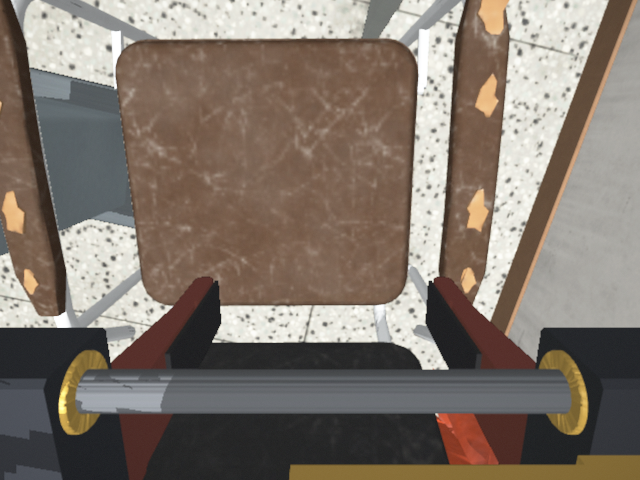

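```bash
cat > h.py <<'E'
import numpy as np, cv2
from scipy.spatial.transform import Rotation as Rn
from bench import readout, viewer, bot
def proj(c,X):
    X=np.atleast_2d(X); p=X@c["R"].T+c["t"]; return np.c_[c["fx"]*p[:,0]/p[:,2]+c["cx"],c["fy"]*p[:,1]/p[:,2]+c["cy"]]
def back(c,uv,z):
    uv=np.atleast_2d(uv).astype(float); d=np.c_[(uv[:,0]-c["cx"])/c["fx"],(uv[:,1]-c["cy"])/c["fy"],np.ones(len(uv))]@c["R"]
    o=-c["R"].T@c["t"]; s=(z-o[2])/d[:,2]; return o+s[:,None]*d
def wristcal(st):
    c=dict(viewer.calibration("wrist")); T=np.eye(4); T[:3,:3]=Rn.from_euler("xyz",st["tcp_rot"],degrees=True).as_matrix(); T[:3,3]=st["position"]
    W=T@c["T_tool_cam"]; c["R"]=W[:3,:3].T; c["t"]=-c["R"]@W[:3,3]; return c
def crop(f,x,y,w,h,k,out):
    im=cv2.imread(f)[y:y+h,x:x+w]; cv2.imwrite(out,cv2.resize(im,None,fx=k,fy=k,interpolation=cv2.INTER_CUBIC))
E
python3 - <<'E'
from h import *
crop("pics/side0.png",355,150,80,60,10,"pics/s_fix.png")
crop("pics/scene0.png",170,300,140,105,5,"pics/c_tray.png")
crop("pics/scene0.png",380,190,80,60,10,"pics/c_fix.png")
crop("pics/side0.png",190,320,170,115,4.7,"pics/s_tray.png")
E
```

```text
(no output)
```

View pics/s_fix.png

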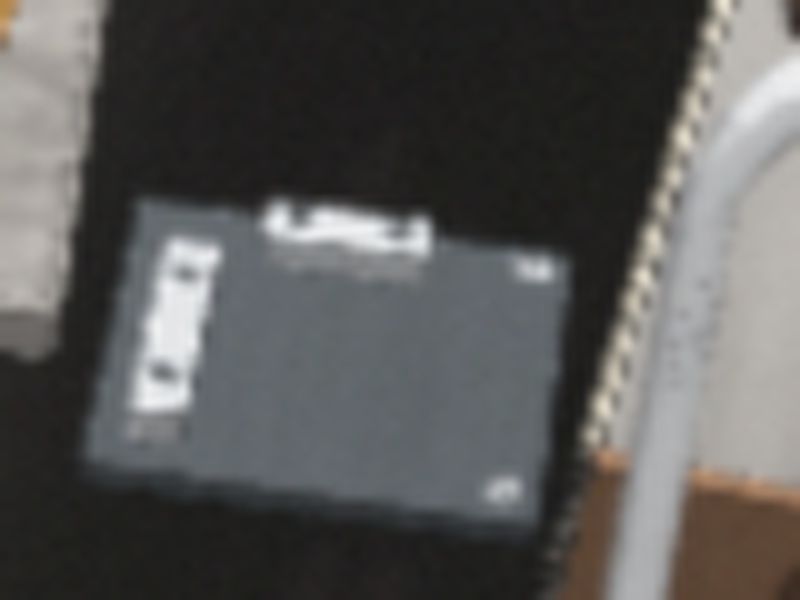

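View pics/c_fix.png

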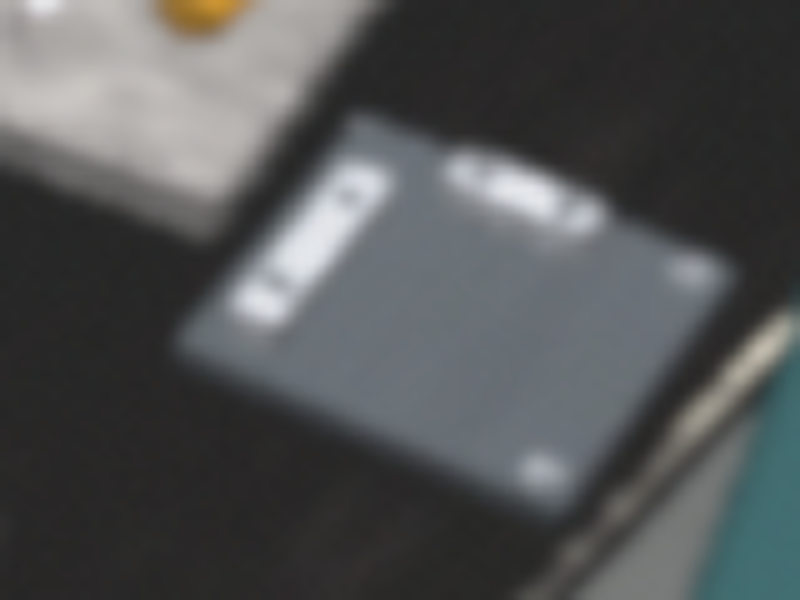

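View pics/s_tray.png

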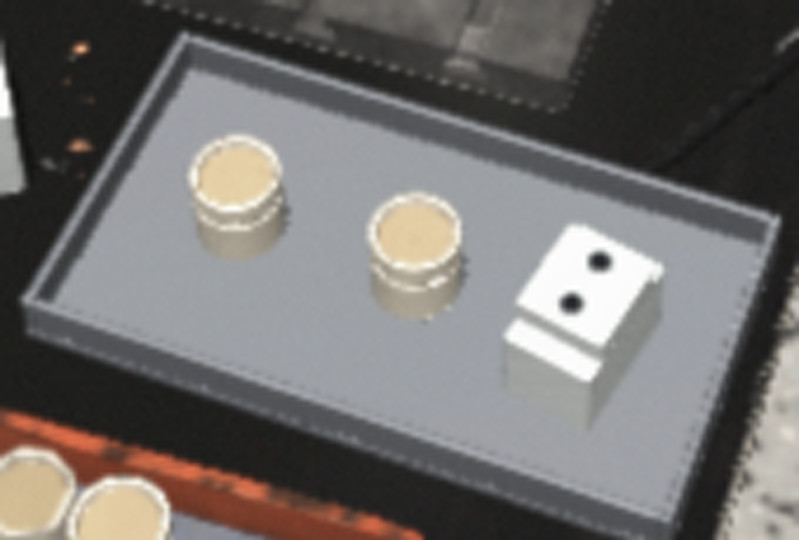

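View pics/c_tray.png

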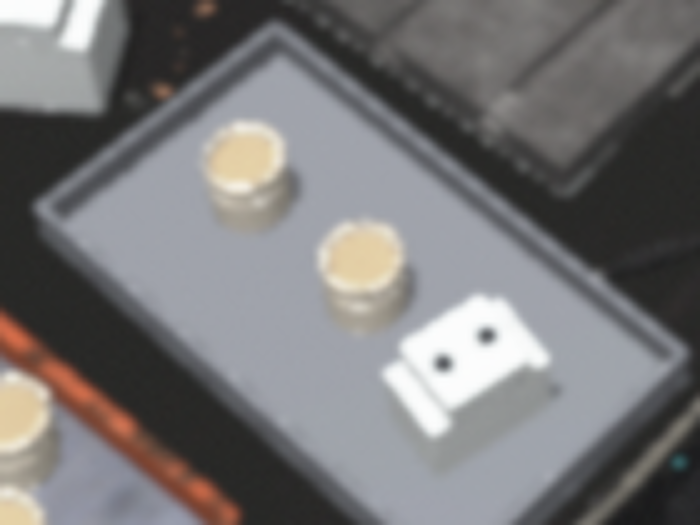

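```bash
python3 - <<'E'
from h import *
np.set_printoptions(precision=4,suppress=True)
s=viewer.calibration("side");c=viewer.calibration("scene")
def a(k,off,p): return np.array(p)/k+off
for n,cal,k,of,fx in (("scene",c,10,(380,190),[(350,110),(735,268),(575,495),(180,340)]),("side",s,10,(355,150),[(140,203),(570,258),(540,510),(85,462)])):
    P=back(cal,a(k,of,fx),.01); print(n,"fix",P.mean(0)); print(P); e=P[0]-P[1]; print(np.degrees(np.arctan2(e[1],e[0])),np.linalg.norm(e))
P=back(c,a(5,(170,300),[(275,22),(37,208),(692,355)]),.024);print(P)
P=back(s,a(4.7,(190,320),[(183,35),(25,300),(780,215),(670,525)]),.024);print(P,P.mean(0))
for cal,k,of,h in ((c,5,(170,300),[(487,335),(443,362)]),(s,4.7,(190,320),[(599,261),(571,303)])):
    P=back(cal,a(k,of,h),.054); e=P[0]-P[1]; print("block",P.mean(0),np.linalg.norm(e),np.degrees(np.arctan2(e[1],e[0])))
E
```

```text
scene fix [ 0.4588 -0.3441  0.01  ]
[[ 0.5273 -0.395   0.01  ]
 [ 0.4049 -0.4081  0.01  ]
 [ 0.3925 -0.2959  0.01  ]
 [ 0.5105 -0.2773  0.01  ]]
6.121928910242076 0.12310961922989096
side fix [ 0.4564 -0.3346  0.01  ]
[[ 0.5216 -0.3855  0.01  ]
 [ 0.4037 -0.3986  0.01  ]
 [ 0.3917 -0.2863  0.01  ]
 [ 0.5088 -0.2678  0.01  ]]
6.331143314063663 0.11857350873286772
[[0.6649 0.2488 0.024 ]
 [0.6693 0.3927 0.024 ]
 [0.3935 0.2593 0.024 ]]
[[0.6635 0.2547 0.024 ]
 [0.6696 0.3961 0.024 ]
 [0.3963 0.2636 0.024 ]
 [0.4016 0.4091 0.024 ]] [0.5327 0.3309 0.024 ]
block [0.4574 0.3331 0.054 ] 0.022104438375001624 -103.65928790785877
block [0.457  0.3383 0.054 ] 0.021908458597169982 -102.29922846995608
```

```bash
cat >> h.py <<'E'
def tri(p,q):
    s=viewer.calibration("side");c=viewer.calibration("scene")
    P=[k["fx"]*0+np.array([[k["fx"],0,k["cx"]],[0,k["fy"],k["cy"]],[0,0,1]])@np.c_[k["R"],k["t"]] for k in (c,s)]
    X=cv2.triangulatePoints(P[0],P[1],np.array(p,float),np.array(q,float))[:,0]; return X[:3]/X[3]
def go(pos,yaw):
    "tool-frame rotvec(rad) & shift(cm) from measured pose to TCP pos, yaw, tool down"
    st=readout.state(); R=Rn.from_euler("xyz",st["tcp_rot"],degrees=True); G=Rn.from_euler("xyz",[180,0,yaw],degrees=True)
    print("t",st["t"],"pos",st["position"],"rot",st["tcp_rot"],"F",st["contact_force"],"w",st["width"])
    print("rv",(R.inv()*G).as_rotvec().round(4),"cm",(R.inv().apply(np.array(pos)-st["position"])*100).round(2))
E
python3 - <<'E'
from h import *
np.set_printoptions(precision=3,suppress=True)
for n,p,q in (("headtip",(190,145),(187,145)),("chuck",(215,172),(172,182)),("headright",(318,85),(266,68)),("vise-table corner",(275,330),(305,338)),("table right",(378,240),(357,215)),("plant",(470,60),(320,40))): print(n,tri(p,q))
go((.46,-.38,.26),96)
E
```

```text
headtip [0.71  0.237 0.448]
chuck [0.859 0.07  0.217]
headright [ 0.742 -0.189  0.381]
vise-table corner [0.508 0.241 0.044]
table right [ 0.502 -0.161  0.035]
plant [ 1.239 -2.334 -0.511]
t 0.15 pos [ 0.133 -0.585  0.222] rot [-179.92    -0.009   12.765] F [-0.382  0.352  0.721] w 0.08756194954223508
rv [-0.001 -0.001 -1.453] cm [ 36.46 -12.73  -3.77]
```

Emit:
apply_moves --plan '[0, 0, -0.75, 18, -7, 0, 8.5, 0, 0, -0.75, 18, -7, 0, 8.5, 0, 0, -0.75, 18, -7, 0, 8.5, 0, 0, -0.75, 18, -7, 0, 8.5, 0, 0, -0.75, 18, -7, 0, 8.5]'

```text
t: 0.65
position: [0.2964, -0.4734, 0.2224]
tcp_rot: [-180.0, -0.2, 56.3]
contact_force: [-0.4, -1.2, 0.4]
width: 0.0849
```

```bash
python3 -c "
from h import *
go((.457,-.40,.21),96)"
```

```text
t 0.65 pos [ 0.29635435 -0.47338861  0.22235078] rot [-1.79984577e+02 -1.56559162e-01  5.63494472e+01] F [-0.44112447 -1.19452924  0.41787986] w 0.08490649656140362
rv [ 0.0007 -0.0027 -0.692 ] cm [15.01  9.31  1.27]
```

Emit:
apply_moves --plan '[0, 0, -0.69, 15, 9.3, 1.3, 8.5, 0, 0, -0.69, 15, 9.3, 1.3, 8.5, 0, 0, -0.69, 15, 9.3, 1.3, 8.5, 0, 0, -0.69, 15, 9.3, 1.3, 8.5, 0, 0, -0.69, 15, 9.3, 1.3, 8.5]'

```text
t: 1.15
position: [0.4571, -0.4032, 0.2089]
tcp_rot: [180.0, -0.1, 95.8]
contact_force: [-1.5, -0.5, -0.5]
width: 0.0855
```

Emit:
apply_moves --plan '[0, 0, 0, 0, 0, 0, 8.5, 0, 0, 0, 0, 0, 0, 8.5, 0, 0, 0, 0, 0, 0, 8.5]'

```text
t: 1.45
position: [0.4533, -0.4058, 0.2096]
tcp_rot: [-180.0, -0.0, 95.1]
contact_force: [-0.7, -0.7, 0.1]
width: 0.0848
```

```bash
python3 -c "
from h import *
go((.457,-.40,.21),96)
st=readout.state()
im=viewer.grab_frame('wrist');cv2.imwrite('pics/w1.png',im[:,:,::-1]);print(readout.state()['position'])
import pickle;pickle.dump(st,open('st1.pkl','wb'))"
```

```text
t 1.45 pos [ 0.45330511 -0.40581065  0.2096085 ] rot [-1.79987017e+02 -1.10637418e-02  9.51098270e+01] F [-0.74869288 -0.73434068  0.06931905] w 0.08479454123265057
rv [-0.0002 -0.0002 -0.0155] cm [ 0.55  0.42 -0.04]
[ 0.45329989 -0.40590958  0.20970281]
```

View pics/w1.png

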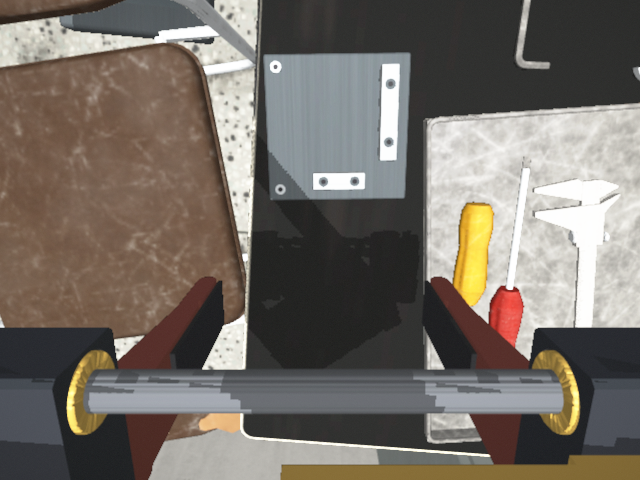

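```bash
python3 -c "
from h import *
crop('pics/w1.png',255,40,165,165,4.8,'pics/w1a.png')
im=cv2.imread('pics/w1a.png');im=im[:, :];cv2.imwrite('pics/w1a.png',cv2.resize(im,(600,600)))"
```

```text
(no output)
```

View pics/w1a.png

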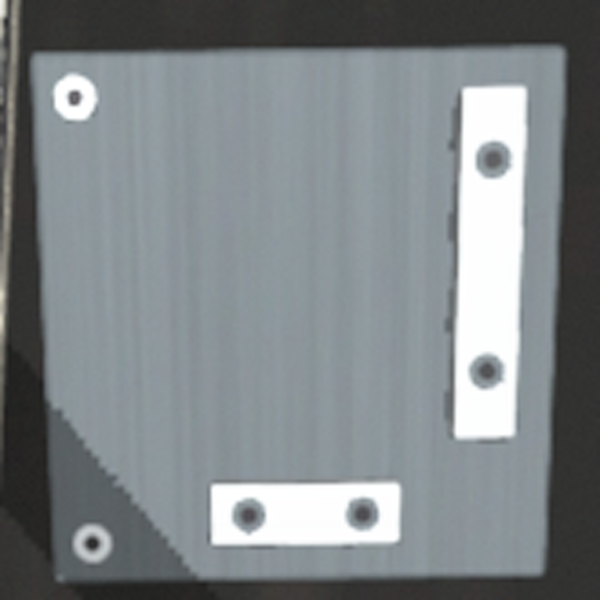

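```bash
cat > fit.py <<'E'
from h import *
from scipy.optimize import least_squares
import pickle
np.set_printoptions(precision=4,suppress=True)
st=pickle.load(open("st1.pkl","rb"));w=wristcal(st)
px=np.array([(32,53),(566,46),(544,575),(57,580),(462,87),(526,87),(515,438),(454,437),(211,484),(400,483),(400,543),(211,544)])/(600/165)+[254.86,39.86]
M=np.array([(-95,95,0),(25,95,0),(25,-25,0),(-95,-25,0),(0,85,12),(14,85,12),(14,10,12),(0,10,12),(-56,0,12),(-12,0,12),(-12,-14,12),(-56,-14,12)])/1000.
def world(p):
    c,s=np.cos(p[2]),np.sin(p[2]); return M@np.array([[c,-s,0],[s,c,0],[0,0,1]]).T+[p[0],p[1],.01]
f=lambda p:(proj(w,world(p))-px).ravel()
r=least_squares(f,[.5,-.37,.1]);print("corner",r.x[:2],"yaw",np.degrees(r.x[2]));print(f(r.x).reshape(-1,2))
# with free z / tilt check vs static cams
for n,q in (("scene",[(350,110),(735,268),(575,495),(180,340)]),("side",[(140,203),(570,258),(540,510),(85,462)])):
    q=np.array(q)/10+((380,190) if n=="scene" else (355,150)); 
    print(n,proj(viewer.calibration(n),world(r.x)[[0,1,2,3]])[[2,3,0,1]],q)
E
python3 fit.py
```

```text
corner [ 0.498  -0.3689] yaw 5.75206520284252
[[-1.5273 -1.1001]
 [ 1.1451 -1.0569]
 [ 0.9009  1.2064]
 [-1.439   1.3822]
 [ 0.2852 -0.5372]
 [ 0.6228 -0.7613]
 [ 0.152  -0.0008]
 [ 0.0449  0.4717]
 [-0.3908  0.4335]
 [ 0.237   0.0983]
 [-0.0258  0.2355]
 [-0.0869  0.5571]]
scene [[414.9117 201.9013]
 [452.3718 217.4945]
 [434.8329 241.5839]
 [396.147  224.5392]] [[415.  201. ]
 [453.5 216.8]
 [437.5 239.5]
 [398.  224. ]]
side [[368.1494 168.8752]
 [411.4963 174.665 ]
 [407.9859 201.3726]
 [362.1898 194.9416]] [[369.  170.3]
 [412.  175.8]
 [409.  201. ]
 [363.5 196.2]]
```

Emit:
apply_moves --plan '[0, 0, 0.1, 22, 0, 0, 8.5, 0, 0, 0.1, 22, 0, 0, 8.5, 0, 0, 0.1, 22, 0, 0, 8.5, 0, 0, 0.1, 22, 0, 0, 8.5, 0, 0, 0.1, 22, 0, 0, 8.5]'

```text
t: 2.0
position: [0.4316, -0.1827, 0.2096]
tcp_rot: [-179.9, -0.1, 89.5]
contact_force: [-0.4, -0.1, 0.5]
width: 0.085
```

```bash
python3 -c "
from h import *
go((.444,.278,.21),77.2)"
```

```text
t 2.0 pos [ 0.43162637 -0.18274973  0.20959712] rot [-1.79926399e+02 -1.21101422e-01  8.95029458e+01] F [-0.35835051 -0.1498588   0.50850163] w 0.08495174196257049
rv [-0.0015 -0.002   0.2147] cm [46.08  0.84  0.06]
```

Emit:
apply_moves --plan '[0, 0, 0.11, 23, 0.5, 0, 8.5, 0, 0, 0.11, 23, 0.5, 0, 8.5, 0, 0, 0.11, 23, 0.5, 0, 8.5, 0, 0, 0.11, 23, 0.5, 0, 8.5, 0, 0, 0.11, 23, 0.5, 0, 8.5]'

```text
t: 2.5
position: [0.44, 0.0459, 0.21]
tcp_rot: [180.0, -0.1, 83.2]
contact_force: [0.0, -0.7, -0.1]
width: 0.0852
```

```bash
python3 -c "
from h import *
go((.444,.278,.21),77.2)"
```

```text
t 2.5 pos [0.43997461 0.04594705 0.21002692] rot [ 1.79974720e+02 -5.46789375e-02  8.31918509e+01] F [ 0.02835009 -0.66379167 -0.10458284] w 0.08517055899537368
rv [ 0.0004 -0.001   0.1046] cm [ 2.309e+01 -2.350e+00  2.000e-02]
```

Emit:
apply_moves --plan '[0, 0, 0.1, 23, -2.3, 0, 8.5, 0, 0, 0.1, 23, -2.3, 0, 8.5, 0, 0, 0.1, 23, -2.3, 0, 8.5, 0, 0, 0.1, 23, -2.3, 0, 8.5, 0, 0, 0.1, 23, -2.3, 0, 8.5]'

```text
t: 3.0
position: [0.4449, 0.2774, 0.2101]
tcp_rot: [180.0, -0.1, 77.5]
contact_force: [0.5, -0.4, 0.9]
width: 0.0849
```

Emit:
apply_moves --plan '[0, 0, 0, 0, 0, 0, 8.5, 0, 0, 0, 0, 0, 0, 8.5, 0, 0, 0, 0, 0, 0, 8.5]'

```text
t: 3.3
position: [0.4447, 0.2733, 0.2096]
tcp_rot: [-180.0, 0.0, 77.4]
contact_force: [-0.1, 0.0, 0.4]
width: 0.0848
```

```bash
python3 -c "
from h import *
go((.444,.278,.21),77.2)
st=readout.state()
im=viewer.grab_frame('wrist');cv2.imwrite('pics/w2.png',im[:,:,::-1]);print(readout.state()['position'])
import pickle;pickle.dump(st,open('st2.pkl','wb'))"
```

```text
t 3.3 pos [0.44471137 0.27326974 0.20964671] rot [-1.79984068e+02  3.92341175e-02  7.74214669e+01] F [-0.09406836  0.03343039  0.44086447] w 0.0848205416700167
rv [-0.0003  0.0007  0.0039] cm [ 0.45 -0.17 -0.04]
[0.44478006 0.27315205 0.20969717]
```

View pics/w2.png

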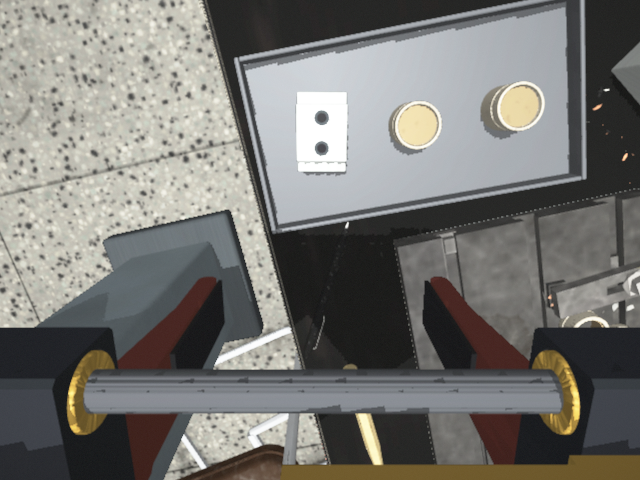

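```bash
python3 -c "
from h import *
crop('pics/w2.png',280,80,150,110,5,'pics/w2a.png')"
```

```text
(no output)
```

View pics/w2a.png

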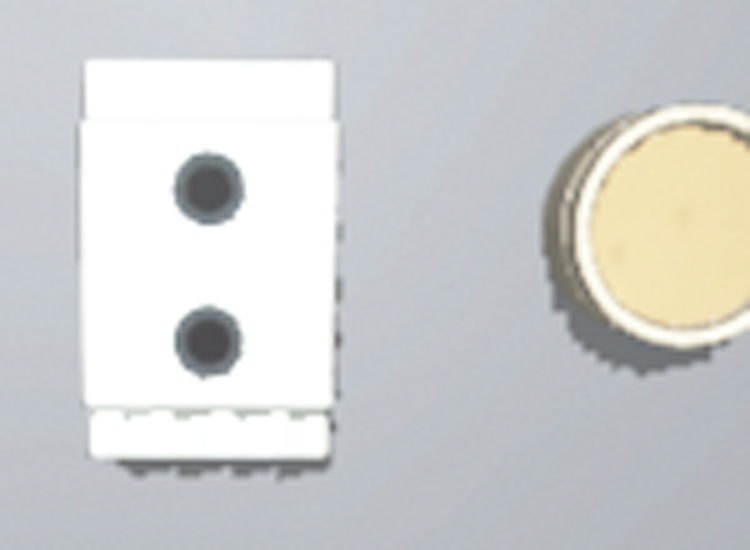

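```bash
cat > fit2.py <<'E'
from h import *
from scipy.optimize import least_squares
import pickle
np.set_printoptions(precision=4,suppress=True)
st=pickle.load(open("st2.pkl","rb"));w=wristcal(st)
px=np.array([(80,121),(338,121),(334,408),(86,407),(85,58),(333,58),(330,459),(90,459)])/5+[279.9,79.9]
M=np.array([(-19,21,54),(19,21,54),(19,-21,54),(-19,-21,54),(-19,30,42),(19,30,42),(19,-30,42),(-19,-30,42)])/1000.
def world(p):
    c,s=np.cos(p[2]),np.sin(p[2]); return M@np.array([[c,-s,0],[s,c,0],[0,0,1]]).T+[p[0],p[1],0]
f=lambda p:(proj(w,world(p))-px).ravel()
r=least_squares(f,[.457,.336,-.2]);print("block",r.x[:2],"yaw",np.degrees(r.x[2]));print(f(r.x).reshape(-1,2))
go((r.x[0],r.x[1],.12),np.degrees(r.x[2])+90)
E
python3 fit2.py
```

```text
block [0.4585 0.3374] yaw -12.539643851065348
[[-0.3195 -0.6372]
 [ 0.3688 -0.6959]
 [ 0.3198  0.3797]
 [-0.4672  0.6308]
 [-0.5207 -0.0179]
 [ 0.6304 -0.076 ]
 [ 0.1063  0.2763]
 [-0.1216  0.3244]]
t 3.35 pos [0.4448 0.2732 0.2097] rot [-179.9855    0.0278   77.3937] F [ 0.2745 -0.3422  0.2057] w 0.08536714020774201
rv [-0.0003  0.0005 -0.0012] cm [ 6.58 -0.06  8.97]
```

Emit:
apply_moves --plan '[0, 0, 0, 3.5, -0.05, 4, 6, 0, 0, 0, 6.6, -0.05, 8, 6, 0, 0, 0, 6.6, -0.05, 9, 6, 0, 0, 0, 6.6, -0.05, 9, 6, 0, 0, 0, 6.6, -0.05, 9, 6]'

```text
t: 3.85
position: [0.4588, 0.3378, 0.1203]
tcp_rot: [-180.0, 0.0, 77.4]
contact_force: [-0.6, 0.5, 0.2]
width: 0.06
```

Emit:
apply_moves --plan '[0, 0, 0, 0, 0, 0, 6, 0, 0, 0, 0, 0, 0, 6]'

```text
t: 4.05
position: [0.4595, 0.3388, 0.1214]
tcp_rot: [179.9, -0.1, 77.5]
contact_force: [-0.3, -0.2, 0.5]
width: 0.0598
```

```bash
python3 -c "
from h import *
go((.4585,.3374,.022),77.46)
im=viewer.grab_frame('wrist');cv2.imwrite('pics/w3.png',im[:,:,::-1])"
```

```text
t 4.05 pos [0.45948901 0.33881848 0.12136778] rot [ 1.79889613e+02 -9.86895095e-02  7.74523371e+01] F [-0.27093989 -0.15838504  0.49591253] w 0.059823591390575324
rv [ 0.0019 -0.0017 -0.0001] cm [-0.18 -0.08  9.94]
```

View pics/w3.png

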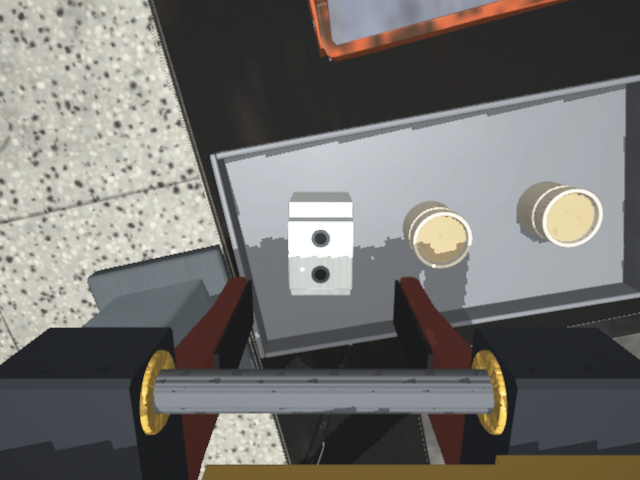

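Emit:
apply_moves --plan '[0, 0, 0, -0.1, -0.05, 3.5, 6, 0, 0, 0, -0.1, -0.05, 6, 6, 0, 0, 0, -0.1, -0.05, 8, 6, 0, 0, 0, -0.1, -0.05, 9.4, 6, 0, 0, 0, -0.1, -0.05, 9.9, 6]'

```text
t: 4.6
position: [0.4575, 0.3379, 0.02]
tcp_rot: [-180.0, 0.0, 77.5]
contact_force: [-0.6, 0.3, -0.3]
width: 0.06
```

```bash
python3 -c "
from h import *
go((.4585,.3374,.022),77.46)
for n in ['side','wrist']:
  im=viewer.grab_frame(n);cv2.imwrite('pics/%s4.png'%n,im[:,:,::-1])
crop('pics/side4.png',200,310,170,120,4.5,'pics/side4a.png')"
```

```text
t 4.6 pos [0.45753395 0.33794576 0.0199741 ] rot [-1.79950922e+02  3.78212877e-02  7.74990203e+01] F [-0.6190749   0.31986295 -0.29720511] w 0.06003411822114643
rv [-0.0009  0.0007  0.0007] cm [-0.03  0.11 -0.2 ]
```

View pics/side4a.png

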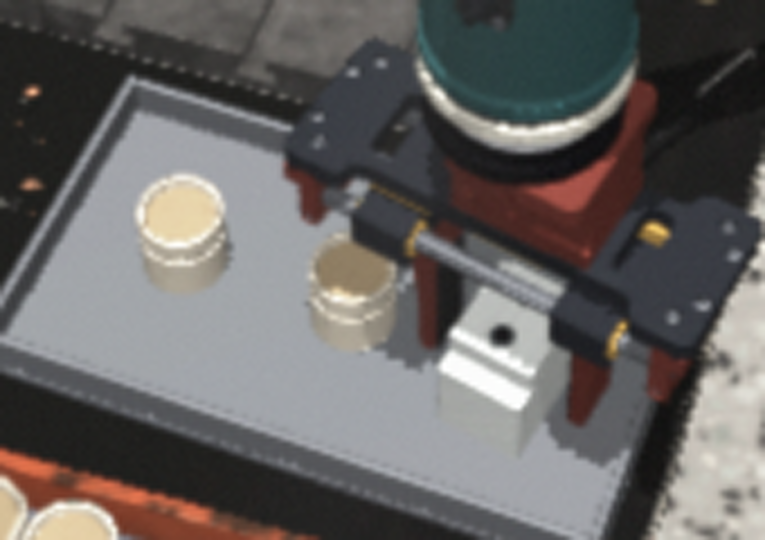

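Emit:
apply_moves --plan '[0, 0, 0, 0, 0, 0, 3, 0, 0, 0, 0, 0, 0, 3, 0, 0, 0, 0, 0, 0, 3, 0, 0, 0, 0, 0, 0, 3, 0, 0, 0, 0, 0, 0, 3]' --newtons 40

```text
t: 5.2
position: [0.4584, 0.3387, 0.0215]
tcp_rot: [179.9, -0.1, 77.5]
contact_force: [-0.7, -0.6, 6.2]
width: 0.0379
```

Emit:
apply_moves --plan '[0, 0, 0, 0, 0, -0.5, 3, 0, 0, 0, 0, 0, -2, 3, 0, 0, 0, 0, 0, -4, 3, 0, 0, 0, 0, 0, -7, 3, 0, 0, 0, 0, 0, -11, 3]'

```text
t: 5.7
position: [0.456, 0.3372, 0.13]
tcp_rot: [-179.8, 0.2, 77.5]
contact_force: [0.0, 0.1, -3.5]
width: 0.0379
```

Emit:
apply_moves --plan '[0, 0, 0, 0, 0, -2, 3, 0, 0, 0, 0, 0, -2, 3, 0, 0, 0, 0, 0, -2, 3]'

```text
t: 6.0
position: [0.4574, 0.338, 0.1502]
tcp_rot: [-180.0, 0.0, 77.5]
contact_force: [-0.2, -0.3, -2.5]
width: 0.0376
```

```bash
python3 -c "
from h import *
go((.44,0,.16),86)
for n in ['side','wrist']:
  im=viewer.grab_frame(n);cv2.imwrite('pics/%s5.png'%n,im[:,:,::-1])"
```

```text
t 6.0 pos [0.45740775 0.33802079 0.15018068] rot [-1.79975763e+02  1.65364553e-02  7.75078713e+01] F [-0.21181306 -0.3025576  -2.53883194] w 0.03763000993331197
rv [-0.0004  0.0003 -0.1482] cm [-33.38   5.61  -0.97]
```

View pics/wrist5.png

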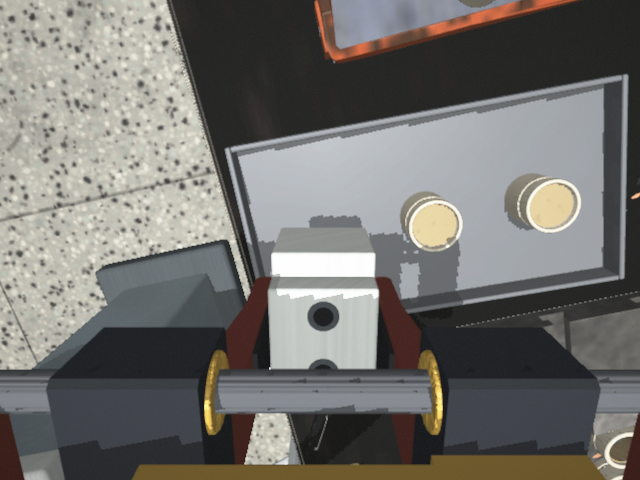

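View pics/side5.png

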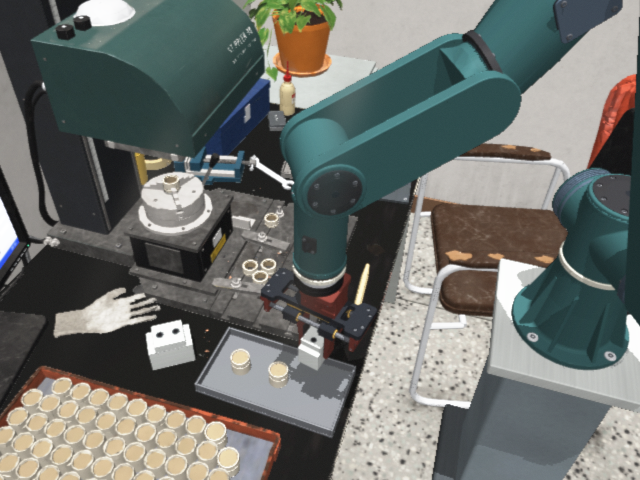

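Emit:
apply_moves --plan '[0, 0, -0.1, -23, 5, 0, 3, 0, 0, -0.1, -23, 5, 0, 3, 0, 0, -0.1, -23, 5, 0, 3, 0, 0, -0.1, -23, 5, 0, 3, 0, 0, -0.1, -23, 5, 0, 3]'

```text
t: 6.6
position: [0.455, 0.1003, 0.149]
tcp_rot: [-179.8, 0.1, 83.2]
contact_force: [1.2, -0.3, -4.1]
width: 0.0378
```

```bash
python3 -c "
from h import *
go((.463,-.330,.15),95.75)"
```

```text
t 6.6 pos [0.45502045 0.10029432 0.14902723] rot [-1.79791388e+02  7.27077673e-02  8.32010995e+01] F [ 1.17873716 -0.34518307 -4.06938664] w 0.037791484723771564
rv [-0.0038  0.0009 -0.219 ] cm [-42.63   5.89  -0.06]
```

Emit:
apply_moves --plan '[0, 0, -0.11, -22, 3, 0, 3, 0, 0, -0.11, -22, 3, 0, 3, 0, 0, -0.11, -22, 3, 0, 3, 0, 0, -0.11, -22, 3, 0, 3, 0, 0, -0.11, -22, 3, 0, 3]'

```text
t: 7.1
position: [0.4601, -0.1227, 0.1493]
tcp_rot: [-179.9, 0.0, 89.4]
contact_force: [0.8, 0.7, -3.6]
width: 0.038
```

```bash
python3 -c "
from h import *
go((.463,-.330,.15),95.75)"
```

```text
t 7.1 pos [ 0.46014979 -0.12267903  0.14931449] rot [-1.79899345e+02  2.49881418e-02  8.93959334e+01] F [ 0.8353591   0.69117509 -3.64438029] w 0.03799552275875542
rv [-0.0018  0.0003 -0.1109] cm [-20.73   0.5   -0.06]
```

Emit:
apply_moves --plan '[0, 0, -0.11, -20.7, 0.5, 0, 3, 0, 0, -0.11, -20.7, 0.5, 0, 3, 0, 0, -0.11, -20.7, 0.5, 0, 3, 0, 0, -0.11, -20.7, 0.5, 0, 3, 0, 0, -0.11, -20.7, 0.5, 0, 3]'

```text
t: 7.6
position: [0.4642, -0.3319, 0.1492]
tcp_rot: [-180.0, 0.1, 95.6]
contact_force: [0.6, -0.3, -2.0]
width: 0.0377
```

Emit:
apply_moves --plan '[0, 0, 0, 0, 0, 0, 3, 0, 0, 0, 0, 0, 0, 3, 0, 0, 0, 0, 0, 0, 3, 0, 0, 0, 0, 0, 0, 3]'

```text
t: 8.0
position: [0.4641, -0.3243, 0.1504]
tcp_rot: [-180.0, -0.1, 95.9]
contact_force: [0.6, 0.2, -3.2]
width: 0.038
```

```bash
python3 -c "
from h import *
go((.463,-.330,.05),95.75)
import pickle;pickle.dump(readout.state(),open('st6.pkl','wb'))
for n in ['side','wrist']:
  im=viewer.grab_frame(n);cv2.imwrite('pics/%s6.png'%n,im[:,:,::-1])
crop('pics/wrist6.png',240,180,160,120,5,'pics/w6a.png')"
```

```text
t 8.0 pos [ 0.464053   -0.32427929  0.15040787] rot [-1.79962860e+02 -6.31085308e-02  9.59416436e+01] F [ 0.64326684  0.23291739 -3.16667621] w 0.038001819793475736
rv [-0.0007 -0.0011  0.0033] cm [-0.57 -0.16 10.04]
```

View pics/wrist6.png

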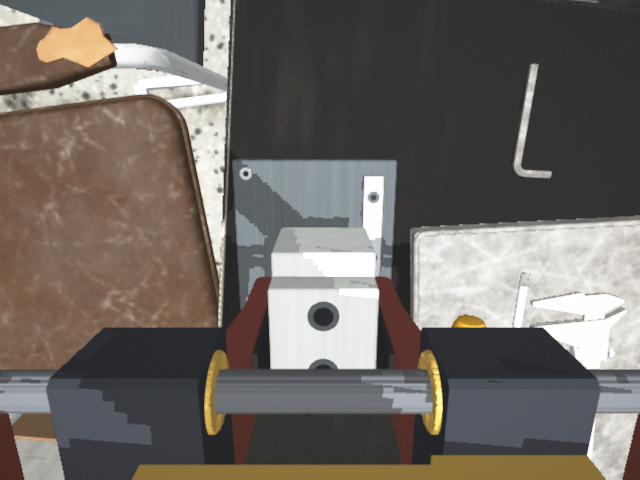

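View pics/w6a.png

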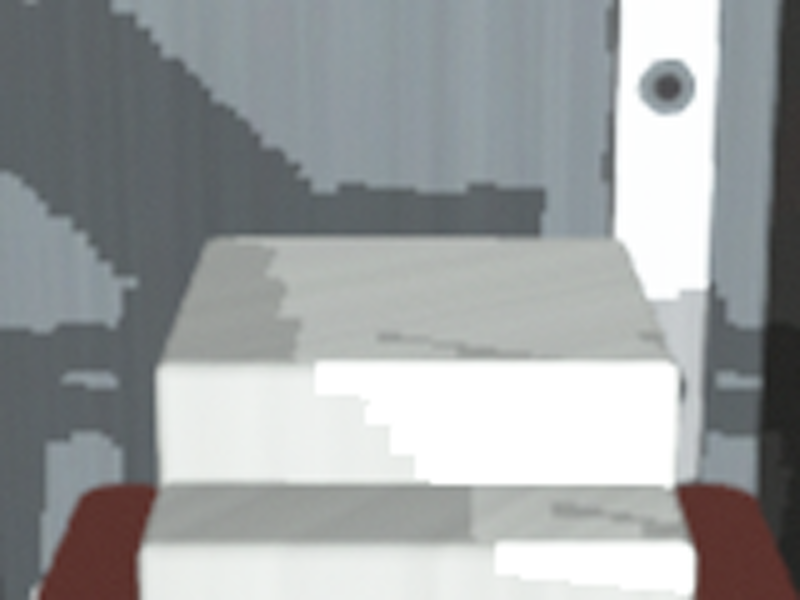

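View pics/side6.png

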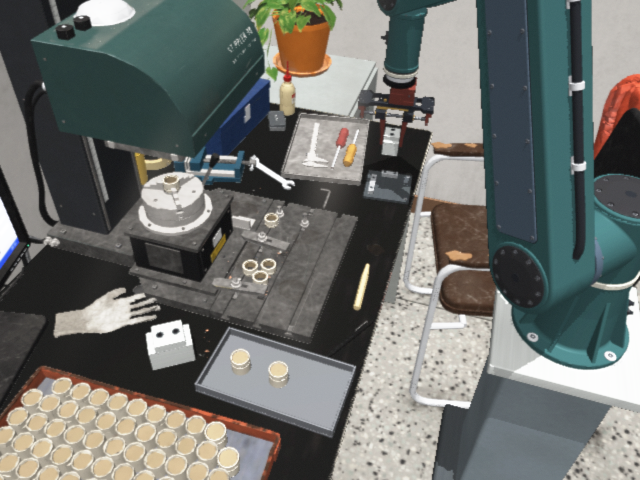

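```bash
cat > fit3.py <<'E'
from h import *
from scipy.optimize import least_squares
np.set_printoptions(precision=4,suppress=True)
w=viewer.calibration("wrist");T=np.linalg.inv(w["T_tool_cam"])
px=np.array([(143,545),(693,543),(160,487),(681,485),(159,360),(678,360),(207,240),(622,240)])/5+[239.9,179.9]
M=np.array([(-19,21,50),(19,21,50),(-19,21,38),(19,21,38),(-19,30,38),(19,30,38),(-19,30,0),(19,30,0)])/1000.
B=np.array([[0,1,0],[1,0,0],[0,0,-1.]])  # block y->tool x, block x->tool y
K=dict(w);K["R"]=T[:3,:3];K["t"]=T[:3,3]
def pts(p): return (M-[0,0,0])@B.T@Rn.from_rotvec(p[3:6]).as_matrix().T+p[:3]
f=lambda p:(proj(K,pts(p))-px).ravel()
r=least_squares(f,[0,0,.018,0,0,0]);print(r.x[:3],np.degrees(r.x[3:]));print(f(r.x).reshape(-1,2))
E
python3 fit3.py
```

```text
[-0.0023  0.0006  0.0209] [ 0.352  -0.5564  0.007 ]
[[-0.2519 -0.2218]
 [ 0.9127 -0.1092]
 [ 0.2871 -0.99  ]
 [-1.1554 -0.8377]
 [-0.3085  1.1405]
 [ 0.2455  0.923 ]
 [-0.3361  0.128 ]
 [ 0.6032 -0.0175]]
```

Emit:
apply_moves --plan '[0, 0, 0, 0, 0, 4, 3, 0, 0, 0, 0, 0, 8, 3, 0, 0, 0, 0, 0, 10, 3, 0, 0, 0, 0, 0, 11, 3, 0, 0, 0, 0, 0, 11, 3]'

```text
t: 8.6
position: [0.4638, -0.3252, 0.0397]
tcp_rot: [-179.9, -0.1, 95.9]
contact_force: [-1.1, -0.1, -3.4]
width: 0.0379
```

Emit:
apply_moves --plan '[0, 0, 0, 0, 0, 0, 3, 0, 0, 0, 0, 0, 0, 3, 0, 0, 0, 0, 0, 0, 3]'

```text
t: 8.9
position: [0.4651, -0.3268, 0.042]
tcp_rot: [179.9, 0.1, 95.8]
contact_force: [-0.1, 0.2, -2.9]
width: 0.0378
```

```bash
python3 -c "
from h import *
go((.463,-.330,.03),95.75)
for n in ['side','scene','wrist']:
  im=viewer.grab_frame(n);cv2.imwrite('pics/%s7.png'%n,im[:,:,::-1])
crop('pics/scene7.png',375,170,100,75,7,'pics/c7a.png')
crop('pics/side7.png',345,130,100,75,7,'pics/s7a.png')"
```

```text
t 8.9 pos [ 0.46505555 -0.32676749  0.0419647 ] rot [1.79902701e+02 1.01426901e-01 9.58458427e+01] F [-0.12205996  0.23389305 -2.85062353] w 0.03783051597305642
rv [0.0017 0.0018 0.0017] cm [-0.3  -0.24  1.2 ]
```

View pics/s7a.png

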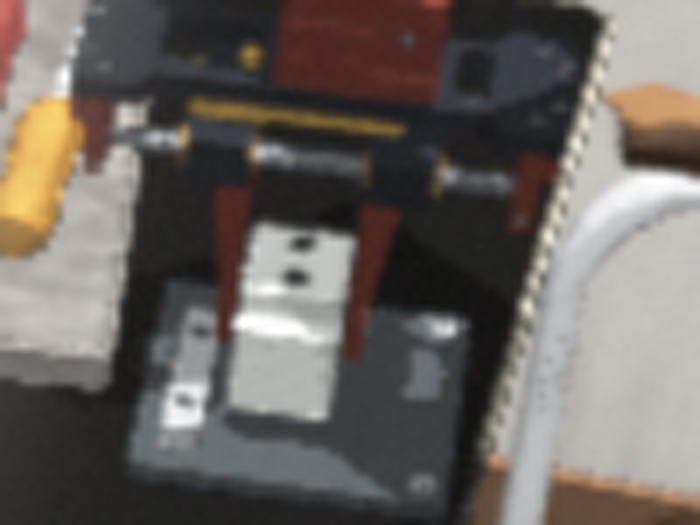

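View pics/wrist7.png

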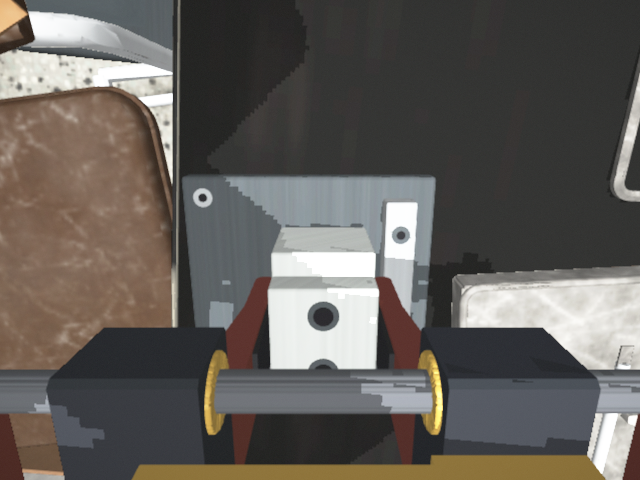

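Emit:
apply_moves --plan '[0, 0, 0, 0, 0, 0.5, 3, 0, 0, 0, 0, 0, 0.9, 3, 0, 0, 0, 0, 0, 1.0, 3, 0, 0, 0, 0, 0, 1.1, 3, 0, 0, 0, 0, 0, 1.1, 3]'

```text
t: 9.55
position: [0.4641, -0.3259, 0.0294]
tcp_rot: [-180.0, -0.0, 95.8]
contact_force: [-0.4, 0.3, -3.3]
width: 0.0377
```

Emit:
apply_moves --plan '[0, 0, 0, 0, 0, 0.1, 3, 0, 0, 0, 0, 0, 0.1, 3, 0, 0, 0, 0, 0, 0.1, 3]'

```text
t: 9.85
position: [0.4642, -0.3261, 0.0287]
tcp_rot: [180.0, -0.0, 95.8]
contact_force: [-0.1, -0.4, -2.6]
width: 0.0377
```

Emit:
apply_moves --plan '[0, 0, 0, 0, 0, 0.1, 3, 0, 0, 0, 0, 0, 0.1, 3, 0, 0, 0, 0, 0, 0.1, 3]'

```text
t: 10.15
position: [0.4642, -0.326, 0.0277]
tcp_rot: [-180.0, -0.0, 95.8]
contact_force: [0.1, 0.0, -3.5]
width: 0.0372
```

Emit:
apply_moves --plan '[0, 0, 0, 0, 0, 0.05, 3, 0, 0, 0, 0, 0, 0.05, 3, 0, 0, 0, 0, 0, 0.05, 3]'

```text
t: 10.45
position: [0.4642, -0.3261, 0.0275]
tcp_rot: [180.0, 0.0, 95.8]
contact_force: [-1.0, 0.7, 3.6]
width: 0.038
```

Emit:
apply_moves --plan '[0, 0, 0, -0.3, 0.2, 0, 3, 0, 0, 0, -0.6, 0.4, 0, 3, 0, 0, 0, -0.9, 0.6, 0, 3, 0, 0, 0, -1.1, 0.8, 0, 3, 0, 0, 0, -1.1, 0.8, 0, 3]'

```text
t: 10.95
position: [0.4737, -0.3366, 0.0275]
tcp_rot: [180.0, 0.0, 95.8]
contact_force: [-1.5, 0.7, 4.2]
width: 0.038
```

Emit:
apply_moves --plan '[0, 0, 0, -0.1, 0.1, 0, 3, 0, 0, 0, -0.1, 0.1, 0, 3, 0, 0, 0, -0.1, 0.1, 0, 3]'

```text
t: 11.25
position: [0.4742, -0.3369, 0.0275]
tcp_rot: [-180.0, -0.0, 95.8]
contact_force: [-1.8, 2.7, 6.3]
width: 0.038
```

Emit:
apply_moves --plan '[0, 0, 0, 0, 0.1, 0, 3, 0, 0, 0, 0, 0.1, 0, 3, 0, 0, 0, 0, 0.1, 0, 3]'

```text
t: 11.55
position: [0.4751, -0.3371, 0.0275]
tcp_rot: [-180.0, 0.0, 95.9]
contact_force: [-3.7, 1.0, 7.5]
width: 0.0379
```

Emit:
apply_moves --plan '[0, 0, 0, 0, 0.1, 0, 3, 0, 0, 0, 0, 0.1, 0, 3, 0, 0, 0, 0, 0.1, 0, 3]'

```text
t: 11.85
position: [0.4751, -0.337, 0.0275]
tcp_rot: [-179.9, -0.0, 95.9]
contact_force: [-5.2, 0.3, 8.3]
width: 0.0381
```

```bash
python3 -c "
from h import *
go((.463,-.330,.03),95.75)
for n in ['side','scene','wrist']:
  im=viewer.grab_frame(n);cv2.imwrite('pics/%s8.png'%n,im[:,:,::-1])
crop('pics/side8.png',345,130,100,75,7,'pics/s8a.png')"
```

```text
t 11.85 pos [ 0.47510067 -0.33704261  0.02753016] rot [-1.79884665e+02 -9.25890879e-03  9.58755085e+01] F [-5.23317521  0.25387336  8.3401398 ] w 0.038055590683162305
rv [-0.002  -0.0002  0.0022] cm [ 0.82 -1.13 -0.24]
```

View pics/s8a.png

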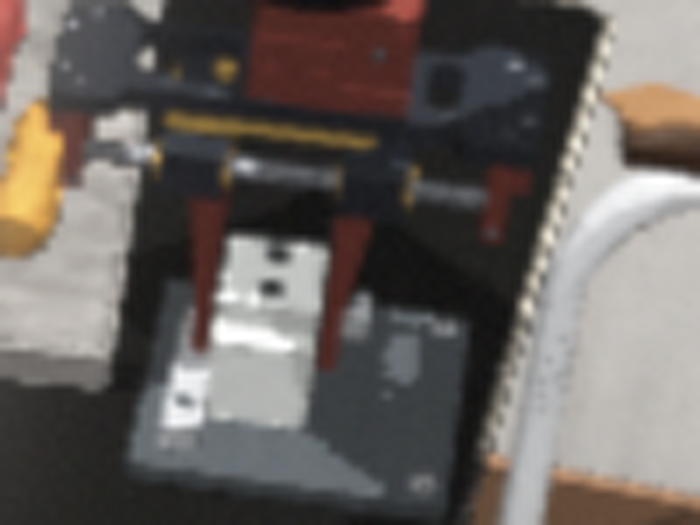

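View pics/wrist8.png

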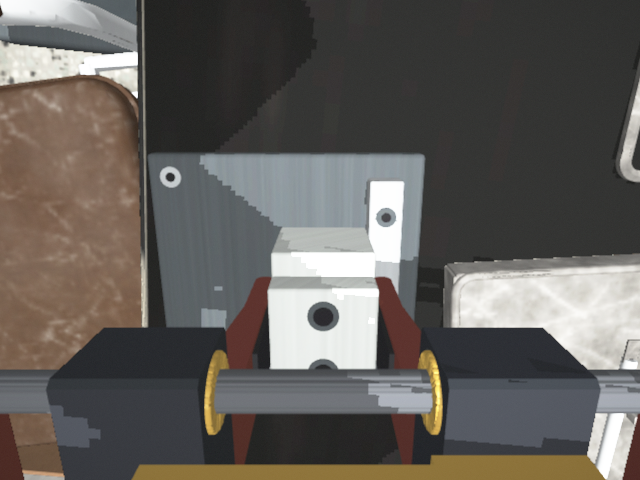

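Emit:
apply_moves --plan '[0, 0, 0, -0.1, 0, 0, 3, 0, 0, 0, -0.2, 0, 0, 3, 0, 0, 0, -0.2, 0, 0, 3]'

```text
t: 12.3
position: [0.4751, -0.3374, 0.0276]
tcp_rot: [-179.9, -0.2, 95.8]
contact_force: [-4.6, 4.6, 11.3]
width: 0.0378
```

Emit:
apply_moves --plan '[0, 0, 0, -0.1, 0, 0, 3, 0, 0, 0, -0.1, 0, 0, 3, 0, 0, 0, -0.1, 0, 0, 3]'

```text
t: 12.6
position: [0.4752, -0.3382, 0.0275]
tcp_rot: [-179.9, -0.2, 95.9]
contact_force: [-4.6, 6.2, 12.2]
width: 0.0381
```

Emit:
apply_moves --plan '[0, 0, 0, -0.1, 0, 0, 3, 0, 0, 0, -0.1, 0, 0, 3, 0, 0, 0, -0.1, 0, 0, 3]'

```text
t: 12.9
position: [0.4753, -0.3392, 0.0276]
tcp_rot: [-179.9, -0.2, 95.9]
contact_force: [-6.6, 5.5, 12.3]
width: 0.0379
```

```bash
python3 -c "
from h import *
go((.463,-.330,.03),95.75)
for n in ['side','scene','wrist']:
  im=viewer.grab_frame(n);cv2.imwrite('pics/%s9.png'%n,im[:,:,::-1])
crop('pics/side9.png',355,140,70,60,10,'pics/s9a.png')
crop('pics/wrist9.png',140,140,320,230,2.4,'pics/w9a.png')
crop('pics/scene9.png',385,175,80,60,10,'pics/c9a.png')"
```

```text
t 12.9 pos [ 0.47530315 -0.33916179  0.02755265] rot [-1.79869291e+02 -1.68235979e-01  9.58576720e+01] F [-6.56290866  5.46138036 12.27559038] w 0.03787577294754088
rv [-0.0023 -0.0029  0.0019] cm [ 1.04 -1.13 -0.24]
```

View pics/s9a.png

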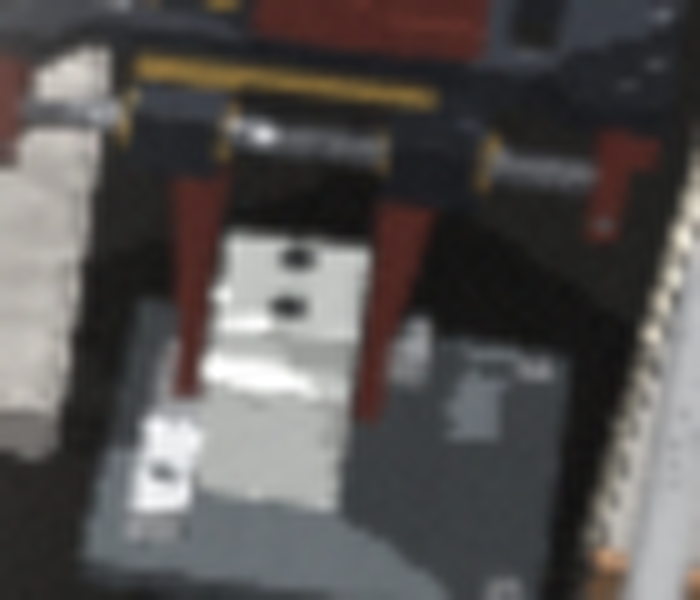

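View pics/w9a.png

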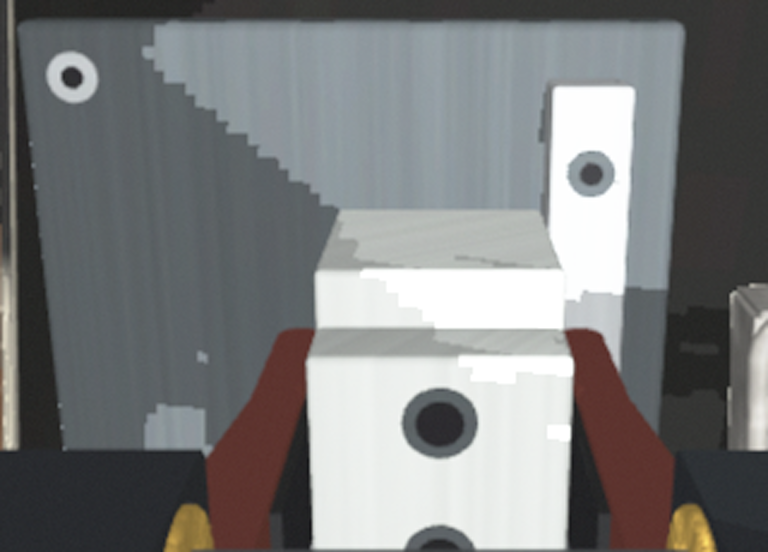

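View pics/c9a.png

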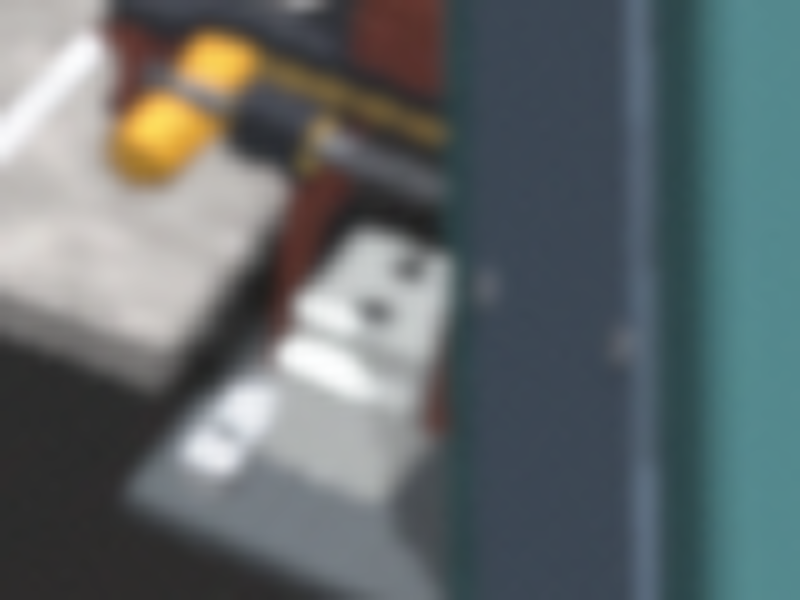

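```bash
cat > rel.py <<'E'
from h import *
import sys
np.set_printoptions(precision=4,suppress=True)
def rel(st,rowblk,rowplate,rowf,u=(310,395)):
    w=wristcal(st); yaw=np.radians(5.75); ey=np.array([-np.sin(yaw),np.cos(yaw),0])
    b=back(w,[(323,rowblk)],.010)@ey; p=back(w,[(323,rowplate)],.010)@ey; f=back(w,[(387,rowf)],.022)@ey
    c=np.array([.498,-.3689,0])@ey
    print("block centre y': vs plate edge %.2f mm, vs fence end %.2f mm, abs %.2f"%((95+(b-p)[0]*1000-30),(85+(b-f)[0]*1000-30),(b[0]-c)*1000-30))
if __name__=="__main__": rel(readout.state(),*map(float,sys.argv[1:]))
E
python3 rel.py 227.5 148.5 175.3
```

```text
block centre y': vs plate edge 30.66 mm, vs fence end 30.40 mm, abs 30.70
```

Emit:
apply_moves --plan '[0, 0, 0, -0.1, 0, 0, 3, 0, 0, 0, -0.1, 0, 0, 3, 0, 0, 0, -0.1, 0, 0, 3]'

```text
t: 13.35
position: [0.4754, -0.34, 0.0275]
tcp_rot: [-179.9, -0.2, 95.9]
contact_force: [-4.6, 6.5, 12.6]
width: 0.0378
```

Emit:
apply_moves --plan '[0, 0, 0, -0.05, 0, 0, 3, 0, 0, 0, -0.05, 0, 0, 3, 0, 0, 0, -0.05, 0, 0, 3]'

```text
t: 13.65
position: [0.4754, -0.34, 0.0276]
tcp_rot: [-179.9, -0.2, 95.8]
contact_force: [-4.8, 8.1, 13.7]
width: 0.0377
```

Emit:
apply_moves --plan '[0, 0, 0, -0.05, 0.1, 0, 3, 0, 0, 0, -0.1, 0.1, 0, 3, 0, 0, 0, -0.1, 0.1, 0, 3, 0, 0, 0, -0.1, 0.1, 0, 3]'

```text
t: 14.05
position: [0.4754, -0.34, 0.0276]
tcp_rot: [-179.8, -0.3, 95.9]
contact_force: [-6.3, 9.7, 16.5]
width: 0.0379
```

Emit:
apply_moves --plan '[0, 0, 0, 0, 0, 0, 3, 0, 0, 0, 0, 0, 0, 3, 0, 0, 0, 0, 0, 0, 3]'

```text
t: 14.35
position: [0.4754, -0.34, 0.0276]
tcp_rot: [-179.8, -0.3, 95.9]
contact_force: [-7.5, 9.5, 16.7]
width: 0.038
```

Emit:
apply_moves --plan '[0, 0, 0, 0, 0.1, -0.02, 3, 0, 0, 0, 0, 0.15, -0.02, 3, 0, 0, 0, 0, 0.15, -0.02, 3, 0, 0, 0, 0, 0.15, -0.02, 3, 0, 0, 0, 0, 0.15, -0.02, 3]'

```text
t: 14.85
position: [0.4755, -0.34, 0.0276]
tcp_rot: [-179.6, -0.3, 95.9]
contact_force: [-10.4, 7.7, 17.9]
width: 0.0381
```

```bash
python3 -c "
from h import *
st=readout.state()
go((.463,-.330,.03),95.75)
for n in ['side','wrist']:
  im=viewer.grab_frame(n);cv2.imwrite('pics/%s10.png'%n,im[:,:,::-1])
for i in range(5): viewer.grab_frame('wrist'); s=readout.state(); print(s['position'],s['contact_force'],s['ft_torque'])
crop('pics/side10.png',355,140,70,60,10,'pics/s10a.png')
crop('pics/wrist10.png',140,140,320,230,2.4,'pics/w10a.png')"
```

```text
t 14.85 pos [ 0.47546923 -0.33999871  0.0276234 ] rot [-179.63029901   -0.34061176   95.88335567] F [-10.43267532   7.72270573  17.9435316 ] w 0.0381053067991536
rv [-0.0065 -0.0059  0.0023] cm [ 1.12 -1.14 -0.22]
[ 0.47547998 -0.339965    0.02762386] [-10.85994255   6.62387725  18.5538312 ] [0.97667046 1.71615739 0.00460272]
[ 0.47544645 -0.33995967  0.02758556] [-11.57450704   7.43402357  17.24911628] [1.05255409 1.63823187 0.04494303]
[ 0.47544453 -0.33995683  0.02760052] [-11.50388107   7.94219758  18.09101091] [0.94148589 1.7027142  0.088008  ]
[ 0.47544398 -0.33994233  0.02759031] [-10.72055105   7.94602432  17.78945359] [0.97614553 1.70570509 0.01038741]
[ 0.47545231 -0.3399462   0.02757343] [-12.4167954    7.03280258  18.06500317] [0.95567425 1.75301359 0.03790725]
```

View pics/w10a.png

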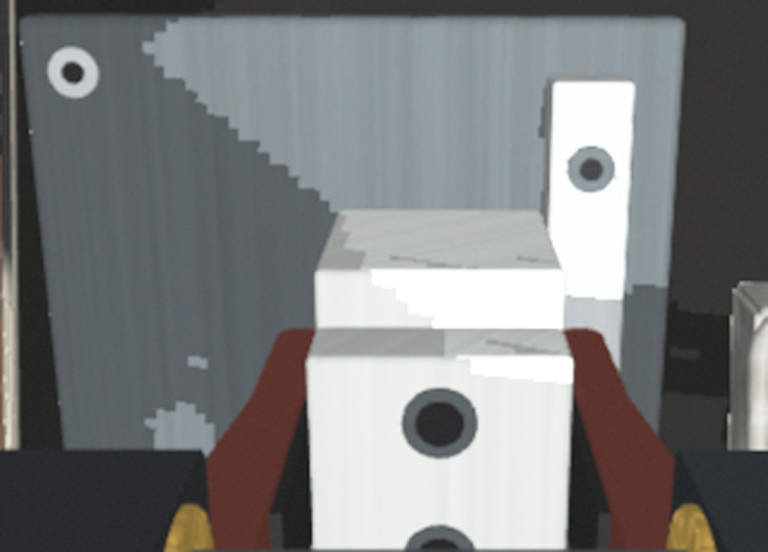

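View pics/s10a.png

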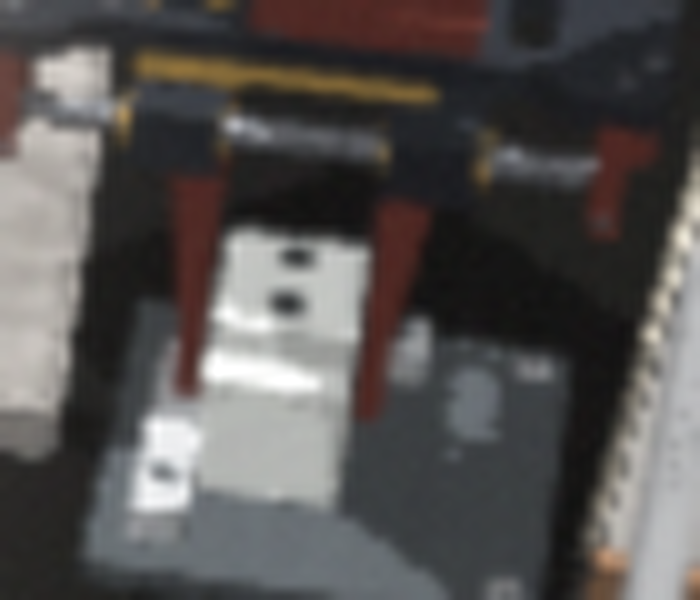

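Emit:
apply_moves --plan '[0, 0, 0, -0.1, 0, -0.02, 3, 0, 0, 0, -0.18, 0, -0.03, 3, 0, 0, 0, -0.18, 0, -0.03, 3, 0, 0, 0, -0.18, 0, -0.03, 3, 0, 0, 0, -0.18, 0, -0.03, 3]'

```text
t: 15.7
position: [0.4754, -0.34, 0.0277]
tcp_rot: [-179.6, -0.5, 95.9]
contact_force: [-9.8, 12.4, 18.9]
width: 0.0382
```

```bash
python3 rel.py 227.5 146.8 173.4; python3 -c "
from h import *
np.set_printoptions(precision=4,suppress=True)
for i in range(5): viewer.grab_frame('wrist'); s=readout.state(); print(s['position'],s['tcp_rot'],s['contact_force'],s['width'],s['t'])
im=viewer.grab_frame('wrist');cv2.imwrite('pics/wrist11.png',im[:,:,::-1])
crop('pics/wrist11.png',140,140,320,230,2.4,'pics/w11a.png')
w=wristcal(s)
# block right bottom edge vs fence inner edge x'
a=np.radians(5.75);ex=np.array([np.cos(a),np.sin(a),0])
for n,u,v,z in (('block +x bottom',545,210,.01),('fence face end',552,84,.022),('block -x bottom',340,210,.01)):
  print(n,((back(w,[(140+u/2.4,140+v/2.4)],z)[0]-[.498,-.3689,0])@ex*1000).round(2))
"
```

```text
block centre y': vs plate edge 29.92 mm, vs fence end 29.68 mm, abs 29.86
[ 0.4754 -0.34    0.0276] [-179.6081   -0.4979   95.8643] [-10.1089  11.584   18.7421] 0.03807108144752319 15.75
[ 0.4755 -0.34    0.0277] [-179.6102   -0.4966   95.8628] [-10.5868  12.2808  19.0287] 0.037886785623902026 15.8
[ 0.4755 -0.34    0.0277] [-179.6086   -0.4971   95.8667] [-10.2928  12.2695  19.0345] 0.03808603434809499 15.85
[ 0.4755 -0.34    0.0277] [-179.6084   -0.4987   95.8686] [-10.3799  12.4349  18.3744] 0.03753594204039398 15.9
[ 0.4754 -0.34    0.0277] [-179.606    -0.5028   95.8627] [-9.6823 12.0048 19.0305] 0.037462523946388916 15.95
block +x bottom 0.42
fence face end -0.29
block -x bottom -37.53
```

View pics/w11a.png

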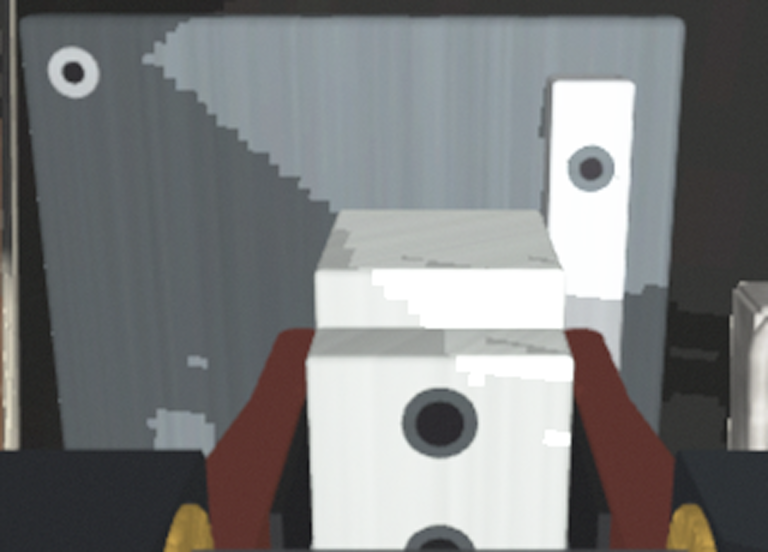

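```bash
python3 -c "
from bench import sign_off
print(sign_off())"
```

```text
the job is handed in; nothing more can be done
None
```

I picked the smaller block out of the tray and set it upright on the fixture plate. I slid it into the corner, first against the long fence and then the short one. I handed it in at about 16 s, still gripped at 40 N; no verdict was reported.

**Last checks before handing in:**
- **Position:** the wrist camera put the block centre at about y = 29.8 mm in the corner frame (home is 30 mm). Its long side was flush with the fence to within about 0.7 mm.
- **Attitude:** the jaw direction was within about 0.2° of the fixture axis and the tool tilt about 0.6°. The block looked flat on the plate.
- **Force on the tool:** steady at about 9 N against the long fence, 13 N against the short fence and 19 N down onto the plate. The tool centre point did not move between readings.
- **Fence forces:** these were not measured directly. Allowing for friction, I estimate at least 3 N on the long fence and 7 N on the short one.
- **Bushes:** neither was touched. Both were standing in the tray in the last overview picture, taken after the block had been lifted and carried to the fixture.

**Disagreements:** the first scene-camera and side-camera estimates of the fixture position differed by about 10 mm. I used the wrist-camera fit instead, and contact with both fences agreed with it to about 1 mm.

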